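# Gauge the depth of a coil winder's spindle socket

### The job

Take the depth gauge out of its blue stand, lower it into the spindle socket of the coil winder's fixture and press it gently straight down until its rod bottoms out on the stop inside, so that the stiff red collar lies flat on the socket's face and marks the depth. Let go and leave it standing there; do not ram it, and leave the screwdriver, the bobbin and the jar alone.

Things in the scene. Friction and masses are not known exactly. Their poses are not given: they have to be found in the camera images.
- gauge: Depth gauge, about 140 g, upright: steel rod 12 mm in diameter, 105 mm long (last 2.5 mm tapered to 9 mm), topped by a black round grip 26 mm in diameter, 36 mm high, yellow on top. Origin: centre of the rod's foot; z runs up the rod, the grip spans z = 105 to 141 mm. At the start it stands in the stand's hole, foot 8 mm above the bench. It carries the red collar.
- collar_face (a point): Centre of the underside of the red collar (28 mm in diameter, 12 mm thick) around the gauge's rod, 25 to 33 mm above the foot at the start. It slides along the rod (up to 85 mm above the foot) only against a steady friction of about 6 N, and stays where left. Once it lands on the socket's face, the rod must be pushed on through it until the foot meets the stop and the resistance rises sharply.
- fixture: Spindle fixture, fixed to the bench: aluminium column 56 x 56 mm and 95 mm high on a blue base plate 130 x 100 x 14 mm, a black motor (up to 57 mm high) on its +x side. Origin: under the column's centre, on the bench; z up. The vertical blind bore is in the middle of the column.
- socket_mouth (a point): Centre of the bore's mouth on the flat top face of the column, 95 mm above the bench; z up. The bore is 13.6 mm in diameter with a 2 mm chamfer. A brass stop inside is set anew each time, 40 to 72 mm below this face, and is not measured: find it by feel. Neither the stop nor the column may be loaded with more than 25 N.
- stand: Gauge stand, fixed: blue plastic block 70 x 70 x 30 mm with a hole 14 mm in diameter and 22 mm deep in the middle of its top. Origin: centre of its underside, on the bench; z up.
- screwdriver: Orange-handled screwdriver lying on the bench, about 200 mm long and 26 mm thick; bystander. Origin: on the bench under its middle.
- bobbin: Copper-coloured wire bobbin, 40 mm in diameter, 32 mm high, standing on the bench; bystander. Origin: centre of its underside.
- jar: Small closed jar, 60 mm in diameter, 70 mm high; bystander. Origin: centre of its underside.
Mind the look-alikes: they are no part of the job. There is more than one size of the gauge; the job needs the smaller. There is more than one size of the fixture; the one meant has the size given above.

How it is judged:
By the outcome, as a careful person would: the job done as asked, in the order asked, and still so for the second after the job is handed in, with the robot touching nothing.
It also fails if it takes over 72 s, if anything falls off the work surface, if the arm or the gripper's body presses on something with over 40 N, if the wrist force passes 120 N, or if a joint passes its speed limit or range.

### The arm

A 6-joint arm with a two-finger parallel gripper is mounted at the origin on the work surface. World frame = base frame: x ahead of the robot, y to its left, z up, the work surface at z = 0. Lengths are in m, angles in rad, forces in N, time in s.
With the tool pointing down it reaches from about 0.25 to 0.85 m from the base axis. Payload 12.5 kg.
Tool frame: the origin (TCP) lies at the very end of the fingers, on their centre line; the grasp point (between the pads) lies 19 mm behind it; z points along the fingers, y is the direction in which the jaws open and shut (so a half turn about z gives the same grasp; the last joint's range is limited). The gripper opens to 93 mm and grips with 3 to 60 N. Pads are 15 mm wide; open, the fingers measure 128 mm over their backs; the gripper's body (75 mm by 188 mm) begins 65 mm behind the grasp point.
Start: joints at [1.248, 0.351, 1.652, -0, 1.139, -0.085], TCP at [0.13, 0.535, 0.219] pointing down, gripper open.
Joint ranges: [-2.75, 2.75], [-0.79, 2.1], [0.01, 2.65], [-1.57, 4.71], [0.07, 3.14], [-2.87, 2.87]. Speed limits (rad/s): [2.22, 2.22, 2.79, 3.14, 3.14, 3.14].

### API

Orientations are given as [roll, pitch, yaw] about the fixed x, y, z axes, in that order (R = Rz(yaw) Ry(pitch) Rx(roll)).
In Python, from plant import robot, eyes gives the robot as it stands. The module is installed in compiled form; this text tells all that it offers.
- The arm moves only by the shell command python3 -m crank 'ROWS' [OPENING] [FORCE]. ROWS is text: rows parted by semicolons, each of 6 numbers parted by spaces: the shift along the tool's x, y, z in m, then the turn, a rotation vector about the tool's x, y, z in rad. A call has exactly 10 rows; each row shifts and turns the pose as measured when the row begins, along the tool's axes as they then stand; what a row does not reach is not made up. A row lasts 1/10 s, in which the tool goes at most 50 mm and 8.59 degrees, less where a joint would pass 70% of its speed; a pose out of reach is approached as far as the arm can. A call is refused whole if a number of a shift passes 0.05 or a number of a turn 0.15, either way. A call with a gripper value outside its range is refused whole. OPENING is the closure, from 0 (fully open) to 1 (shut), set as the call begins (- or left out, the last holds). The fingers move at their own pace and stop on an object; FORCE is the grip in N (left out, the last holds). Time passes only in rows, so rows that do not move let the fingers close, or fill a call up. It gives the time, the measured TCP pose, the force and the opening at its end, in the units of the state.
- robot.get_obs(): the state, without advancing time (a new reading comes with each control period).
- eyes.camera(name): name is "side" or "top" or "wrist"; returns a dict with "frame" (420x560x3 uint8, blue, green, red), "fx", "fy", "cx", "cy" (pixels), "extrinsics" (4x4, takes a point from camera to world coordinates). Camera axes: x right, y up, looking along -z (the intrinsics and any distortion apply to the point x, -y, -z); pixel columns grow to the right and rows downward; lengths in m; the calibration is good to about 2 mm. A picture is of the moment at which its call begins. There is no depth.
- robot.close_job(): hands the job in, once; it reports no verdict.
Trained networks look in the newest picture that a camera, given by its name, has taken for a name from the list of things; names that differ only in an ending like _2 or _b are one class to them, and where a whole thing is asked for, a point or a joint stands for the part that bears it (a point fixed in the world has none). Each returns a list of dicts, best first, with "p" (0 to 1); they miss things now and then, are a little off and sometimes report something else, mostly with a low value. They report only what shows in the picture. A call takes as long as a camera call. They do not tell look-alikes from the thing itself.
- eyes.masks_of(camera, target): "pixels" (420x560 bool, what is visible of it) and "at" ([column, row] in pixels, amid what is visible of it).
- eyes.place_of(camera, target): "at" ([column, row] in pixels: a listed point, or the origin of a listed thing).
The state is a dict: "time_s": time; "q": joint angles; "joint_velocities": joint speeds; "joint_torque": joint torques, N m; "tcp_pos": TCP position; "tcp_rot": TCP orientation; "contact_force": force on the tool from outside, world axes, zero at the start; "ft_torque": the same for the moment, N m; "width": finger opening in m.
Only numpy, scipy, OpenCV 4.12 (cv2) and the standard library are available. Lean on these libraries where they do the work, as an engineer would, in place of code of your own. Each camera call takes 0.05 s, during which the arm holds its last target. There are 200 camera calls.

## Working session

There is one attempt and no reset: what is moved stays moved. The work goes in short steps, Python scripts to look and compute and a shell command to move; the robot and the scene stay as the last step left them, time stands still between calls to the robot, and variables do not carry over. Pictures are saved under pics/ and viewed, about 8 in all and at most 12, crops included, and the job is handed in when it is done.

```bash
mkdir -p pics; cat > h.py <<'E'
import numpy as np, cv2
from plant import robot, eyes
def ray(c,px):
    u,v=px; d=np.array([(u-c["cx"])/c["fx"],-(v-c["cy"])/c["fy"],-1.0])
    E=np.array(c["extrinsics"]); return E[:3,3],E[:3,:3]@d
def atz(c,px,z):
    o,d=ray(c,px); return o+d*(z-o[2])/d[2]
def proj(c,P):
    E=np.array(c["extrinsics"]); p=E[:3,:3].T@(np.array(P)-E[:3,3])
    return np.array([c["cx"]+c["fx"]*p[0]/-p[2], c["cy"]-c["fy"]*p[1]/-p[2]])
E
python3 - <<'E'
from h import *
np.set_printoptions(precision=3,suppress=True)
print(robot.get_obs())
for n in ("top","side"):
    c=eyes.camera(n); cv2.imwrite(f"pics/{n}0.png",c["frame"]); print(n,[k for k in c if k!="frame"],c["fx"],c["cx"],c["cy"],np.array(c["extrinsics"])[:3,3])
    for t,z in (("gauge",.008),("collar_face",.037),("fixture",0),("socket_mouth",.095),("stand",0),("screwdriver",0),("bobbin",0),("jar",0)):
        print(t,[(round(r["p"],2),np.round(r["at"],1).tolist(),atz(c,r["at"],z)[:2].round(3).tolist()) for r in eyes.place_of(n,t)[:4]])
E
```

```text
{'time_s': 0.0, 'q': array([ 1.248,  0.351,  1.652, -0.   ,  1.139, -0.085]), 'joint_velocities': array([-0.002, -0.001, -0.   ,  0.   ,  0.001, -0.   ]), 'joint_torque': array([ -0.001, -49.731, -28.526,   0.07 ,   0.026,  -0.   ]), 'tcp_pos': array([0.129, 0.534, 0.218]), 'tcp_rot': array([-3.14 , -0.   ,  2.904]), 'contact_force': array([-0.184, -0.321, -0.571]), 'ft_torque': array([ 0.005, -0.013,  0.021]), 'width': 0.0931439709962015}
top ['fx', 'fy', 'cx', 'cy', 'extrinsics'] 468.8503222859565 286.05278836355825 205.46107377856782 [0.444 0.066 1.198]
gauge [(0.61, [243.7, 233.1], [0.504, 0.163])]
collar_face [(0.58, [244.9, 234.2], [0.5, 0.158]), (0.41, [250.2, 188.0], [0.616, 0.147]), (0.17, [246.5, 230.8], [0.508, 0.154])]
fixture [(0.68, [370.5, 146.6], [0.734, -0.162]), (0.59, [398.4, 281.3], [0.387, -0.23]), (0.56, [359.4, 208.7], [0.57, -0.132])]
socket_mouth [(0.79, [375.2, 135.4], [0.739, -0.156]), (0.72, [404.6, 282.0], [0.39, -0.221]), (0.63, [369.3, 204.5], [0.571, -0.14])]
stand [(0.61, [245.1, 229.3], [0.514, 0.161]), (0.29, [169.3, 221.8], [0.531, 0.354])]
screwdr
[... 242 characters left out ...]
7, 224.3], [0.504, 0.163]), (0.89, [275.2, 202.1], [0.613, 0.148])]
collar_face [(0.72, [277.4, 194.6], [0.614, 0.143]), (0.45, [233.8, 219.1], [0.501, 0.155])]
fixture [(0.75, [334.2, 407.9], [0.39, -0.236]), (0.7, [422.0, 258.1], [0.741, -0.162]), (0.6, [358.8, 301.1], [0.569, -0.137])]
socket_mouth [(0.82, [338.4, 395.0], [0.382, -0.236]), (0.71, [433.2, 241.4], [0.718, -0.172]), (0.58, [366.5, 275.0], [0.569, -0.134])]
stand [(0.9, [232.6, 223.1], [0.508, 0.172])]
screwdriver [(0.65, [367.1, 229.3], [0.714, -0.038]), (0.33, [360.9, 302.1], [0.57, -0.141]), (0.22, [364.1, 279.7], [0.613, -0.114])]
bobbin [(0.86, [250.6, 310.0], [0.402, -0.01])]
jar [(0.62, [196.9, 175.7], [0.534, 0.338])]
```

```bash
python3 -c "
import cv2
for n in('top','side'):
    cv2.imwrite(f'pics/{n}0b.png',cv2.resize(cv2.imread(f'pics/{n}0.png'),(784,588),interpolation=cv2.INTER_CUBIC))"
```

```text
(no output)
```

View pics/top0b.png

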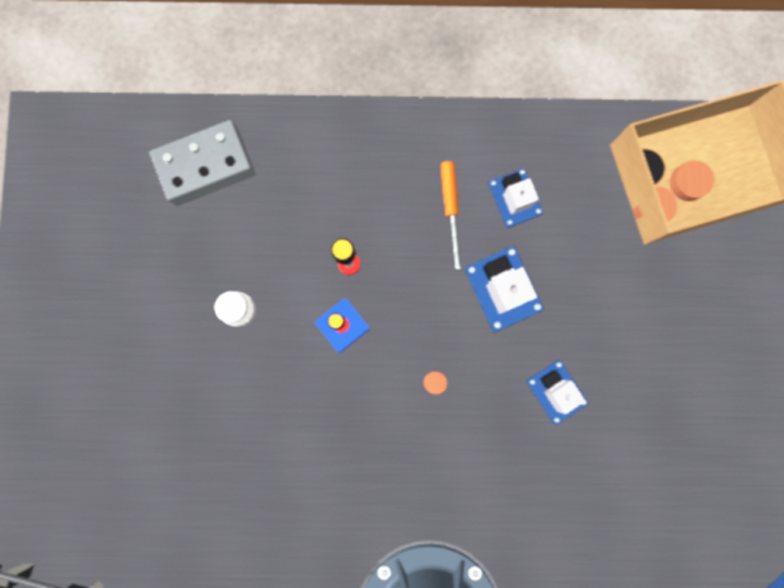

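View pics/side0b.png

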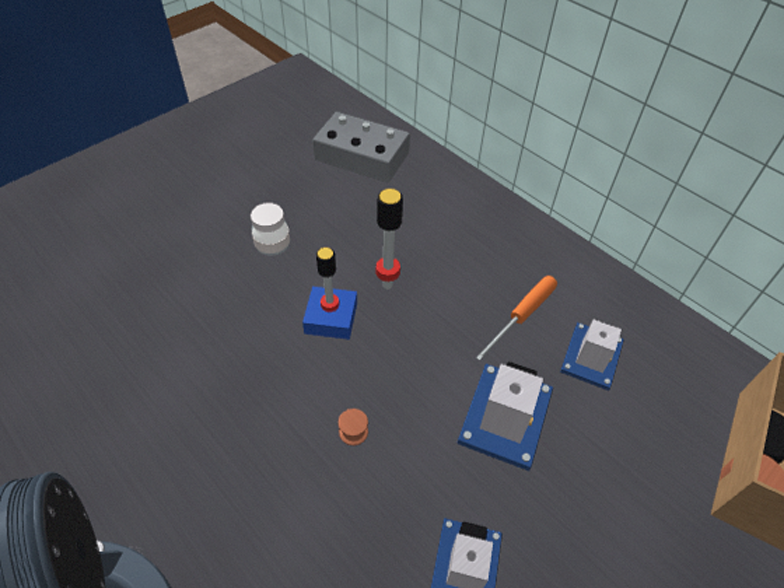

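Top view (scaled 1.4×):
- **Gauges:** the small one is in the blue stand at (338,322). A bigger one stands free at (345,255).
- **Fixtures:** they sit at (518,195), (512,288) and (565,396). Only the middle one measures about 130×100 mm on its plate; the other two are about 0.7 of that.

Next I'll triangulate the gauge top and the socket, and check both choices in one crop.

```bash
python3 - <<'E'
from h import *
from scipy.optimize import least_squares
np.set_printoptions(precision=4,suppress=True)
C={n:eyes.camera(n) for n in("top","side")}
def tri(pt,ps):
    r=least_squares(lambda P:np.r_[proj(C["top"],P)-pt,proj(C["side"],P)-ps],[.5,0,.1]);return r.x,r.fun
crops=[]
def yel(n,win):
    f=C[n]["frame"];h=cv2.cvtColor(f,cv2.COLOR_BGR2HSV);m=cv2.inRange(h,(22,120,100),(38,255,255))
    x0,x1,y0,y1=win;s=m[y0:y1,x0:x1]>0;y,x=np.nonzero(s);return np.array([x.mean()+x0,y.mean()+y0]),s.sum()
yt,ys=yel("top",(230,255,220,242)),yel("side",(222,245,172,192));print(yt,ys,tri(yt[0],ys[0]))
Yt,Ys=yel("top",(232,258,165,190)),yel("side",(265,292,130,152));print("big",tri(Yt[0],Ys[0]))
def hole(n,P):
    f=cv2.cvtColor(C[n]["frame"],cv2.COLOR_BGR2GRAY).astype(float);u,v=P;s=f[v-6:v+7,u-6:u+7];w=np.clip(170-s,0,None);
    y,x=np.mgrid[v-6:v+7,u-6:u+7];return np.array([(w*x).sum()/w.sum(),(w*y).sum()/w.sum()])
for nm,a,b in(("B",(367,206),(368,277)),("A",(373,137),(431,239)),("C",(406,284),(337,397))):
    ht,hs=hole("top",a),hole("side",b);print(nm,ht,hs,tri(ht,hs), atz(C["top"],ht,.095),atz(C["side"],hs,.095))
a=C["side"]["frame"][165:265,195:295];b=C["side"]["frame"][250:350,315:415];c=C["top"]["frame"][165:265,200:300];d=C["top"]["frame"][155:255,320:420]
im=np.vstack([np.hstack([a,b]),np.hstack([c,d])]);cv2.imwrite("pics/crop.png",cv2.resize(im,(600,600),interpolation=cv2.INTER_CUBIC))
E
```

```text
(array([239.56  , 229.0267]), np.int64(75)) (array([232. , 180.5]), np.int64(76)) (array([0.5072, 0.1604, 0.1481]), array([ 0.3827, -0.5185, -0.5478,  0.0483]))
big (array([0.6152, 0.1485, 0.1941]), array([ 0.4388, -0.5126, -0.5966,  0.0461]))<stdin>:15: RuntimeWarning: invalid value encountered in scalar divide
Traceback (most recent call last):
ValueError: Residuals are not finite in the initial point.
```

```bash
python3 - <<'E'
from h import *
from scipy.optimize import least_squares
np.set_printoptions(precision=4,suppress=True)
C={n:eyes.camera(n) for n in("top","side")}
def tri(pt,ps):
    r=least_squares(lambda P:np.r_[proj(C["top"],P)-pt,proj(C["side"],P)-ps],[.5,0,.1]);return r.x,r.fun
def hole(n,P):
    f=cv2.cvtColor(C[n]["frame"],cv2.COLOR_BGR2GRAY).astype(float);u,v=P;s=f[v-6:v+7,u-6:u+7];w=np.clip(np.median(s)-25-s,0,None)
    y,x=np.mgrid[v-6:v+7,u-6:u+7];return np.array([(w*x).sum()/w.sum(),(w*y).sum()/w.sum()])
for nm,a,b in(("B",(367,206),(368,277)),("A",(373,137),(431,239)),("C",(406,284),(337,397))):
    ht,hs=hole("top",a),hole("side",b);print(nm,ht,hs,*tri(ht,hs), atz(C["top"],ht,.095),atz(C["side"],hs,.095))
a=C["side"]["frame"][165:265,195:295];b=C["side"]["frame"][250:350,315:415];c=C["top"]["frame"][165:265,200:300];d=C["top"]["frame"][155:255,320:420]
im=np.vstack([np.hstack([a,b]),np.hstack([c,d])]);cv2.imwrite("pics/crop.png",cv2.resize(im,(600,600),interpolation=cv2.INTER_CUBIC))
o=robot.get_obs();from scipy.spatial.transform import Rotation as R
Rt=R.from_euler("xyz",o["tcp_rot"]).as_matrix();print(o["tcp_pos"],Rt.T@(np.array([.507,.160,.219])-o["tcp_pos"]))
E
```

```text
B [365.9267 204.6081] [367.441  277.0714] [ 0.5723 -0.1347  0.0856] [ 0.3782 -0.3491 -0.379   0.0225] [ 0.5704 -0.1321  0.095 ] [ 0.5674 -0.1374  0.095 ]
A [370.9812 135.3099] [430.2333 238.5162] [ 0.7509 -0.1552  0.0544] [ 0.6863 -0.5246 -0.6685  0.03  ] [ 0.7387 -0.1457  0.095 ] [ 0.7194 -0.1643  0.095 ]
C [412.     289.3684] [336.2649 396.6546] [ 0.3744 -0.2359  0.1044] [ 0.3068 -0.3181 -0.2764  0.0189] [ 0.3731 -0.2378  0.095 ] [ 0.3775 -0.2352  0.095 ]
[0.1296 0.5345 0.2187] [-0.455  -0.2751 -0.0003]
```

View pics/crop.png

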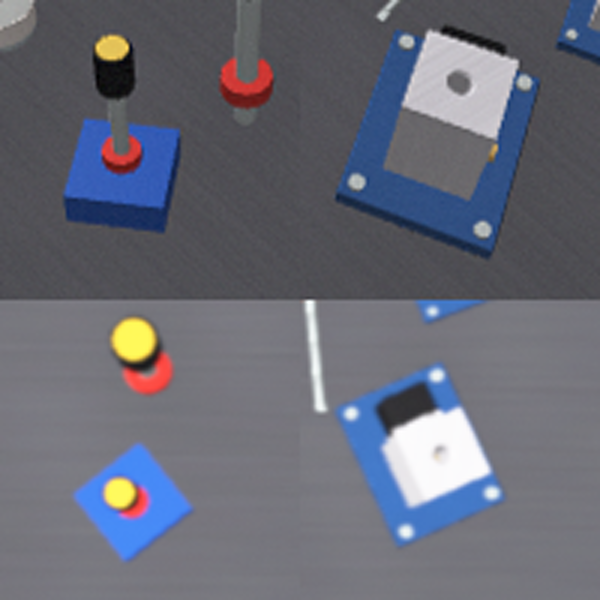

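The crop confirms the choices: the small gauge is in the blue stand (its top triangulates to 0.148 m, the look-alike's to 0.194 m), and the middle fixture has the 130×100 mm plate. Moving above the gauge.

```bash
python3 -m crank '-0.045 -0.027 0 0 0 0;-0.045 -0.027 0 0 0 0;-0.045 -0.027 0 0 0 0;-0.045 -0.027 0 0 0 0;-0.045 -0.027 0 0 0 0;-0.045 -0.027 0 0 0 0;-0.045 -0.027 0 0 0 0;-0.045 -0.027 0 0 0 0;-0.03 -0.02 0 0 0 0;0 0 0 0 0 0' 0
python3 - <<'E'
from h import *
from scipy.spatial.transform import Rotation as R
np.set_printoptions(precision=4,suppress=True)
o=robot.get_obs()
Rt=R.from_euler("xyz",o["tcp_rot"]).as_matrix();print(o["tcp_pos"],o["tcp_rot"],Rt.T@(np.array([.507,.160,.219])-o["tcp_pos"]))
E
```

```text
time_s: 2.1
tcp_pos: [0.4451, 0.2217, 0.2192]
tcp_rot: [3.138, 0.003, 2.908]
contact_force: [-0.5, 1.0, 0.2]
width: 0.0931
[0.4451 0.2217 0.2192] [3.1377 0.0029 2.9081] [-0.0745 -0.0457  0.0003]
```

```bash
python3 -m crank '-0.02 -0.012 0 0 0 0;-0.02 -0.012 0 0 0 0;-0.018 -0.011 0 0 0 0;-0.01 -0.006 0 0 0 0;-0.005 -0.003 0 0 0 0;0 0 0 0 0 0;0 0 0 0 0 0;0 0 0 0 0 0;0 0 0 0 0 0;0 0 0 0 0 0'
python3 - <<'E'
from h import *
from scipy.spatial.transform import Rotation as R
np.set_printoptions(precision=4,suppress=True)
o=robot.get_obs()
Rt=R.from_euler("xyz",o["tcp_rot"]).as_matrix();print(o["tcp_pos"],o["tcp_rot"],Rt.T@(np.array([.507,.160,.219])-o["tcp_pos"]),o["contact_force"])
c=eyes.camera("wrist");cv2.imwrite("pics/w1.png",c["frame"])
m=cv2.inRange(cv2.cvtColor(c["frame"],cv2.COLOR_BGR2HSV),(22,120,100),(38,255,255))
n,l,s,ce=cv2.connectedComponentsWithStats(m)
for i in range(1,n):
    if s[i,4]>50: print(s[i],ce[i],atz(c,ce[i],.149))
print(np.array(c["extrinsics"]),c["fx"])
E
```

```text
time_s: 3.1
tcp_pos: [0.5048, 0.1637, 0.2193]
tcp_rot: [3.137, 0.001, 2.91]
contact_force: [0.0, -0.6, -0.0]
width: 0.093
[0.5048 0.1637 0.2193] [3.1369 0.0011 2.9098] [-0.003  -0.0031  0.0003] [ 0.0148 -0.6423 -0.002 ]
[259 215  31  30 736] [273.9864 229.0652] [0.5061 0.1613 0.149 ]
[ 38 356   7  19  68] [ 40.9118 365.6176] [ 0.5723 -0.0374  0.149 ]
[ 272  393   46   27 1061] [294.7531 407.4505] [0.6565 0.1423 0.149 ]
[[ 0.2293 -0.9309 -0.2842  0.4251]
 [ 0.9733  0.2209  0.0618  0.1827]
 [ 0.0052 -0.2908  0.9568  0.3854]
 [ 0.      0.      0.      1.    ]] 369.13011227291736
```

View pics/w1.png

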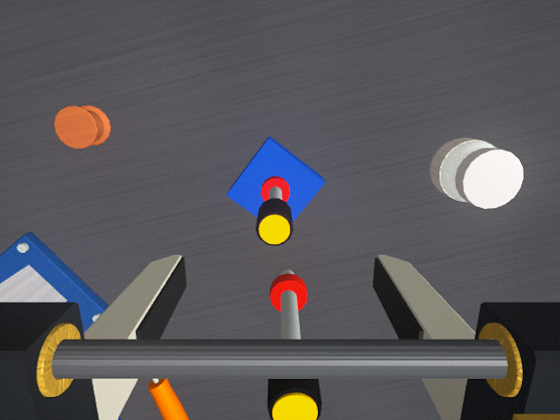

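The wrist view shows the small gauge top at (274,229), which gives (0.506, 0.161) and agrees with the triangulation. Descending to it.

```bash
python3 -m crank '-0.0023 -0.0022 0 0.0045 0.001 0;0 0 0.012 0 0 0;0 0 0.015 0 0 0;0 0 0.015 0 0 0;0 0 0.015 0 0 0;0 0 0.015 0 0 0;0 0 0.015 0 0 0;0 0 0.015 0 0 0;0 0 0.008 0 0 0;0 0 0 0 0 0'
python3 - <<'E'
from h import *
np.set_printoptions(precision=4,suppress=True)
o=robot.get_obs();print(o["tcp_pos"],o["tcp_rot"],o["contact_force"])
E
```

```text
time_s: 4.15
tcp_pos: [0.505, 0.1599, 0.0991]
tcp_rot: [-3.14, -0.003, 2.909]
contact_force: [0.7, 0.7, 0.4]
width: 0.0932
[0.505  0.1599 0.0991] [-3.1398 -0.0029  2.9091] [0.6942 0.6507 0.4148]
```

```bash
python3 -m crank '-0.001 0.0013 -0.013 -0.0018 -0.003 0;0 0 0 0 0 0;0 0 0 0 0 0;0 0 0 0 0 0;0 0 0 0 0 0;0 0 0 0 0 0;0 0 0 0 0 0;0 0 0 0 0 0;0 0 0 0 0 0;0 0 0 0 0 0'
python3 -m crank '0 0 0 0 0 0;0 0 0 0 0 0;0 0 0 0 0 0;0 0 0 0 0 0;0 0 0 0 0 0;0 0 0 0 0 0;0 0 0 0 0 0;0 0 0 0 0 0;0 0 0 0 0 0;0 0 0 0 0 0' 1 40
python3 - <<'E'
from h import *
np.set_printoptions(precision=4,suppress=True)
o=robot.get_obs();print(o["tcp_pos"],o["tcp_rot"],o["contact_force"],o["ft_torque"])
E
```

```text
time_s: 5.15
tcp_pos: [0.5075, 0.1613, 0.1154]
tcp_rot: [3.14, 0.004, 2.909]
contact_force: [-1.0, -0.4, 0.9]
width: 0.0928
time_s: 6.15
tcp_pos: [0.5075, 0.1613, 0.1153]
tcp_rot: [3.14, 0.004, 2.909]
contact_force: [0.2, -0.1, 0.2]
width: 0.0253
[0.5075 0.1613 0.1153] [3.1399 0.0035 2.9091] [ 0.1695 -0.0812  0.2197] [0.0121 0.0278 0.0033]
```

```bash
python3 -m crank '0 0 -0.006 0 0 0;0 0 -0.01 0 0 0;0 0 -0.015 0 0 0;0 0 -0.015 0 0 0;0 0 -0.02 0 0 0;0 0 -0.02 0 0 0;0 0 -0.02 0 0 0;0 0 -0.015 0 0 0;0 0 -0.005 0 0 0;0 0 0 0 0 0'
python3 - <<'E'
from h import *
from scipy.spatial.transform import Rotation as R
np.set_printoptions(precision=4,suppress=True)
o=robot.get_obs();print(o["tcp_pos"],o["tcp_rot"],o["contact_force"],o["ft_torque"],o["width"])
Rt=R.from_euler("xyz",o["tcp_rot"]).as_matrix();print(Rt.T@(np.array([.57,-.135,.25])-o["tcp_pos"]))
E
```

```text
time_s: 7.15
tcp_pos: [0.5061, 0.161, 0.2518]
tcp_rot: [3.139, 0.005, 2.909]
contact_force: [-0.8, -0.5, -2.8]
width: 0.0252
[0.5061 0.161  0.2518] [3.1394 0.0046 2.9091] [-0.8466 -0.4996 -2.777 ] [ 0.0079 -0.0032  0.0556] 0.025208664187182882
[-0.1303 -0.2734  0.0018]
```

```bash
python3 -m crank '-0.008 -0.015 0 0 0 0;-0.014 -0.03 0 0 0 0;-0.019 -0.04 0 0 0 0;-0.019 -0.04 0 0 0 0;-0.019 -0.04 0 0 0 0;-0.019 -0.04 0 0 0 0;-0.014 -0.03 0 0 0 0;-0.008 -0.015 0 0 0 0;-0.004 -0.008 0 0 0 0;0 0 0 0 0 0'
python3 - <<'E'
from h import *
from scipy.spatial.transform import Rotation as R
np.set_printoptions(precision=4,suppress=True)
o=robot.get_obs();print(o["tcp_pos"],o["tcp_rot"],o["contact_force"],o["ft_torque"],o["width"])
Rt=R.from_euler("xyz",o["tcp_rot"]).as_matrix();print(Rt.T@(np.array([.57,-.135,.25])-o["tcp_pos"]))
c=eyes.camera("wrist");cv2.imwrite("pics/w2.png",c["frame"])
for t in("socket_mouth","collar_face"):print(t,[(round(r["p"],2),np.round(r["at"],1),atz(c,r["at"],.095)) for r in eyes.place_of("wrist",t)[:3]])
E
```

```text
time_s: 8.15
tcp_pos: [0.5663, -0.1276, 0.2443]
tcp_rot: [3.139, -0.006, 2.912]
contact_force: [0.2, 0.9, -2.0]
width: 0.0259
[ 0.5663 -0.1276  0.2443] [ 3.1394 -0.0059  2.912 ] [ 0.2442  0.8529 -1.9923] [ 0.0236 -0.0361  0.057 ] 0.02587379180567841
[-0.0052 -0.0063 -0.0058]
socket_mouth [(0.98, array([110.3,  10.8]), array([ 0.3925, -0.2185,  0.095 ])), (0.86, array([284.7, 352.7]), array([ 0.7239, -0.1571,  0.095 ])), (0.68, array([271.5, 203.1]), array([ 0.5694, -0.1337,  0.095 ]))]
collar_face [(0.98, array([550.9, 168.6]), array([0.5944, 0.1086, 0.095 ])), (0.68, array([278.6, 217.9]), array([ 0.5842, -0.1307,  0.095 ]))]
```

View pics/w2.png

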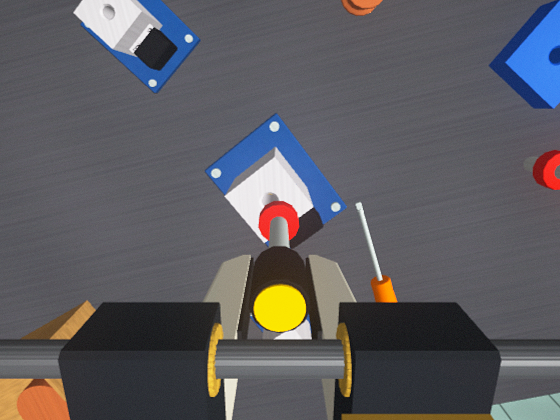

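The held gauge hides the bore at about (271,203) in this wrist view; the collar sits at (278,220). I'll measure the column's top face in the first side and top pictures, correcting for the camera offset with the gauge top, whose position is known from the grasp.

```bash
python3 - <<'E'
from h import *
np.set_printoptions(precision=4,suppress=True)
for n,win,th,yw in(("side",(340,400,250,320),(150,165,180),(232.,180.5)),("top",(340,390,175,235),(200,215,225),(239.56,229.03))):
    c=eyes.camera(n);c0=cv2.imread(f"pics/{n}0.png")
    x0,x1,y0,y1=win;g=cv2.cvtColor(c0,cv2.COLOR_BGR2GRAY)[y0:y1,x0:x1]
    k=20 if n=="side" else 27
    print(n,"yellow",atz(c,yw,.149), g[::6,::6].tolist() if n=="top" else "")
    for t in th:
        cs,_=cv2.findContours((g>t).astype(np.uint8),cv2.RETR_EXTERNAL,cv2.CHAIN_APPROX_NONE)
        q=max(cs,key=cv2.contourArea);m=cv2.moments(q);r=cv2.minAreaRect(q)
        ce=(m["m10"]/m["m00"]+x0,m["m01"]/m["m00"]+y0)
        box=cv2.boxPoints(r)+[x0,y0];W=np.array([atz(c,p,.095)[:2] for p in box]);ap=cv2.approxPolyDP(q,4,True)[:,0]+[x0,y0]
        A=np.array([atz(c,p,.095)[:2] for p in ap])
        print(n,t,m["m00"],ce,atz(c,ce,.095),"sides",np.linalg.norm(np.diff(np.vstack([A,A[:1]]),axis=0),axis=1),A.tolist() if 0 else A.mean(0))
    cv2.imwrite(f"pics/{n}2.png",c["frame"])
E
```

```text
side yellow [0.5076 0.1591 0.149 ] 
side 150 830.5 (368.35159542444313, 277.7047963074453) [ 0.5676 -0.1393  0.095 ] sides [0.0535 0.0551 0.0533 0.0535] [ 0.5689 -0.1385]
side 165 812.0 (368.17261904761904, 277.7259852216749) [ 0.5673 -0.1391  0.095 ] sides [0.0535 0.0535 0.0539 0.0535] [ 0.5686 -0.1382]
side 180 792.0 (368.24452861952864, 277.64078282828285) [ 0.5676 -0.1391  0.095 ] sides [0.0528 0.0519 0.0532 0.0518] [ 0.5686 -0.1382]
top yellow [0.506  0.1612 0.149 ] [[120, 119, 118, 118, 117, 118, 119, 121, 122], [120, 119, 111, 109, 212, 109, 119, 120, 120], [119, 108, 51, 48, 84, 113, 119, 121, 122], [121, 59, 53, 67, 224, 248, 120, 118, 121], [113, 113, 247, 251, 251, 250, 247, 119, 118], [113, 124, 234, 251, 224, 250, 251, 118, 118], [117, 116, 230, 250, 250, 251, 251, 235, 117], [121, 114, 139, 233, 250, 244, 115, 169, 115], [124, 116, 114, 185, 114, 115, 114, 113, 119], [122, 121, 116, 113, 113, 110, 118, 117, 117]]
top 200 682.0 (364.58870967741933, 206.43963831867057) [ 0.566  -0.1289  0.095 ] sides [0.0665 0.0487 0.0664 0.0541] [ 0.5647 -0.1293]
top 215 659.0 (364.6987860394537, 206.3548305513404) [ 0.5662 -0.1291  0.095 ] sides [0.0655 0.0475 0.0642 0.0551] [ 0.5641 -0.1293]
top 225 633.0 (364.8006845708268, 206.36835176408636) [ 0.5661 -0.1294  0.095 ] sides [0.0633 0.0487 0.0642 0.0519] [ 0.5641 -0.1304]
```

```bash
python3 -m crank '-0.01 0 0 0 0 0;-0.02 0 0 0 0 0;-0.02 0 0 0 0 0;-0.01 0 0 0 0 0;0 0 0 0 0 0;0 0 0 0 0 0;0 0 0 0 0 0;0 0 0 0 0 0;0 0 0 0 0 0;0 0 0 0 0 0'
python3 - <<'E'
from h import *
from scipy.spatial.transform import Rotation as R
np.set_printoptions(precision=4,suppress=True)
o=robot.get_obs();print(o["tcp_pos"],o["tcp_rot"],o["contact_force"])
c=eyes.camera("wrist");f=c["frame"]
for t in("socket_mouth",):print(t,[(round(r["p"],2),np.round(r["at"],1),atz(c,r["at"],.095)) for r in eyes.place_of("wrist",t)[:3]])
u,v=proj(c,(.569,-.135,.095)).astype(int);print(u,v)
g=cv2.cvtColor(f,cv2.COLOR_BGR2GRAY)
s=g[v-22:v+23,u-22:u+23].astype(float)
for T in (150,180,200):
    n,l,st,ce=cv2.connectedComponentsWithStats((s<T).astype(np.uint8))
    for i in range(1,n):
        if 20<st[i,4]<900: p=ce[i]+[u-22,v-22]; print(T,st[i],p,atz(c,p,.095))
cv2.imwrite("pics/w3.png",cv2.resize(f[max(0,v-80):v+80,u-100:u+100],(800,640-0) if 0 else (700,560),interpolation=cv2.INTER_CUBIC))
c0=cv2.imread("pics/top0.png");ct=eyes.camera("top");q=(cv2.cvtColor(c0,cv2.COLOR_BGR2GRAY)[175:235,340:390]>243).astype(np.uint8)
q=max(cv2.findContours(q,0,1)[0],key=cv2.contourArea);m=cv2.moments(q);p=(m["m10"]/m["m00"]+340,m["m01"]/m["m00"]+175);print("top face",m["m00"],p,atz(ct,p,.095))
E
```

```text
time_s: 9.4
tcp_pos: [0.6284, -0.1362, 0.2458]
tcp_rot: [3.139, -0.003, 2.919]
contact_force: [-0.0, 0.1, -1.0]
width: 0.0255
[ 0.6284 -0.1362  0.2458] [ 3.1391 -0.0032  2.9188] [-0.0328  0.136  -0.9818]
socket_mouth [(0.67, array([262.3, 129.1]), array([ 0.5678, -0.1354,  0.095 ]))]
263 130
150 [22 12  9 16 40] [267.4 130.4] [ 0.5698 -0.1315  0.095 ]
180 [19 11 12 18 89] [266.1573 129.9775] [ 0.5692 -0.1324  0.095 ]
200 [ 16  10  16  20 170] [264.6882 128.6882] [ 0.5679 -0.1334  0.095 ]
top face 503.0 (366.3737574552684, 205.5666003976143) [ 0.5681 -0.1331  0.095 ]
```

View pics/w3.png

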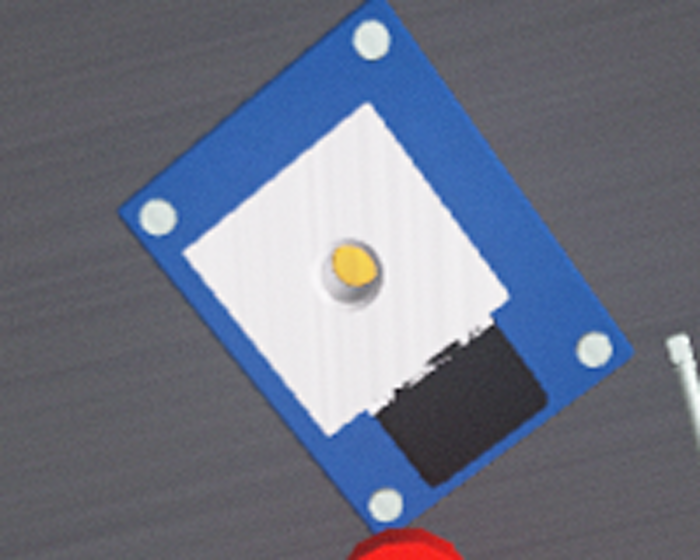

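The wrist view clearly shows the bore mouth with its brass stop. The mouth centre is at about (351,272) in the crop, i.e. pixel (263.2,127.8), or about (0.568, −0.135). Moving over it, staying just above the face.

```bash
python3 -m crank '0.012 -0.002 0 0 0 0;0.016 -0.003 0 0 0 0;0.016 -0.003 0 0 0 0;0.008 -0.002 0 0 0 0;0.002 -0.001 0.004 0 0 0;0 0 0.006 0.001 -0.003 0;0 0 0.008 0 0 0;0 0 0.006 0 0 0;0 0 0 0 0 0;0 0 0 0 0 0'
python3 - <<'E'
from h import *
from scipy.spatial.transform import Rotation as R
np.set_printoptions(precision=4,suppress=True)
o=robot.get_obs();print(o["tcp_pos"],o["tcp_rot"],o["contact_force"])
Rt=R.from_euler("xyz",o["tcp_rot"]).as_matrix();print("to go",Rt.T@(np.array([.568,-.135,.207])-o["tcp_pos"]))
c=eyes.camera("wrist")
m=cv2.inRange(cv2.cvtColor(c["frame"],cv2.COLOR_BGR2HSV),(22,120,100),(38,255,255))
n,l,s,ce=cv2.connectedComponentsWithStats(m)
for i in range(1,n):
    if s[i,4]>500: w=atz(c,ce[i],o["tcp_pos"][2]+.0337);print(s[i],ce[i],w,"gauge-tcp tool",Rt.T@(w-o["tcp_pos"]))
cs=eyes.camera("side");u,v=proj(cs,(.568,-.135,.11)).astype(int)
cv2.imwrite("pics/s4.png",cv2.resize(cs["frame"][v-50:v+50,u-60:u+60],(720,600),interpolation=cv2.INTER_CUBIC));print(u,v)
E
```

```text
time_s: 10.55
tcp_pos: [0.5729, -0.1352, 0.2187]
tcp_rot: [3.14, -0.0, 2.919]
contact_force: [1.7, -0.3, -2.2]
width: 0.0253
[ 0.5729 -0.1352  0.2187] [ 3.14   -0.      2.9188] [ 1.6794 -0.2908 -2.1722]
to go [ 0.0048 -0.001   0.0117]
[ 253  284   53   48 1989] [279.3725 307.5515] [ 0.5721 -0.1338  0.2524] gauge-tcp tool [ 0.0012  0.0012 -0.0337]
368 271
```

View pics/s4.png

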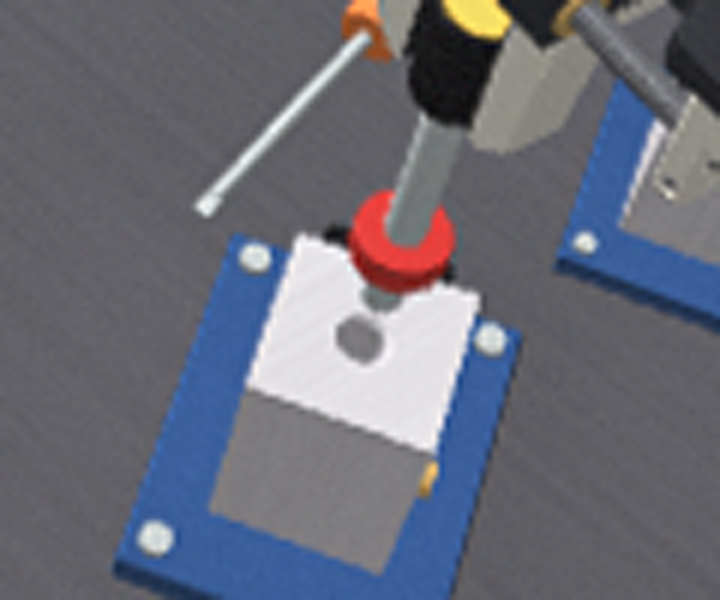

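The side crop shows the foot at (380,300), above and slightly beyond the hole at (360,338). That fits about 5 mm still to go in −x and about 17 mm of height.

```bash
python3 -m crank '0.0046 -0.0019 0 0 0 0;0 0 0.004 0 0 0;0 0 0.004 0 0 0;0 0 0 0 0 0;0 0 0 0 0 0;0 0 0 0 0 0;0 0 0 0 0 0;0 0 0 0 0 0;0 0 0 0 0 0;0 0 0 0 0 0'
python3 - <<'E'
from h import *
from scipy.spatial.transform import Rotation as R
np.set_printoptions(precision=4,suppress=True)
o=robot.get_obs();print(o["tcp_pos"],o["tcp_rot"],o["contact_force"])
Rt=R.from_euler("xyz",o["tcp_rot"]).as_matrix();print("to go",Rt.T@(np.array([.568,-.136,.207])-o["tcp_pos"]))
cs=eyes.camera("side");u,v=368,271
cv2.imwrite("pics/s5.png",cv2.resize(cs["frame"][v-35:v+25,u-40:u+40],(800,600),interpolation=cv2.INTER_CUBIC))
E
```

```text
time_s: 11.65
tcp_pos: [0.568, -0.1362, 0.2111]
tcp_rot: [3.14, 0.002, 2.919]
contact_force: [-0.9, -0.0, -1.5]
width: 0.0256
[ 0.568  -0.1362  0.2111] [3.1401 0.0018 2.9188] [-0.9337 -0.0301 -1.488 ]
to go [0.     0.0002 0.0041]
```

View pics/s5.png

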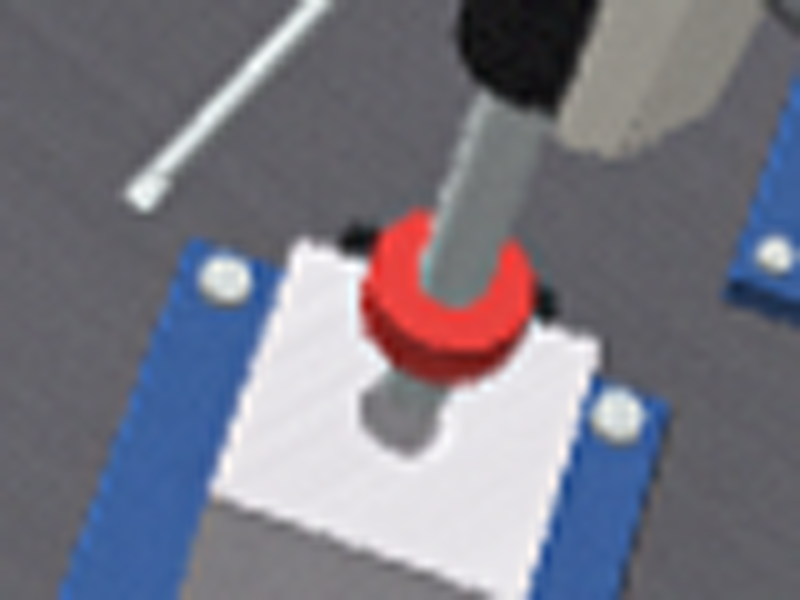

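Foot and hole now line up at about (405,420), with about 9 mm still above the face. Lowering in small steps.

```bash
python3 -m crank '0 0 0.0015 0 0 0;0 0 0.0015 0 0 0;0 0 0.0015 0 0 0;0 0 0.0015 0 0 0;0 0 0.0015 0 0 0;0 0 0.0015 0 0 0;0 0 0.0015 0 0 0;0 0 0.0015 0 0 0;0 0 0 0 0 0;0 0 0 0 0 0'
python3 -c "
from h import *
o=robot.get_obs();print(o['tcp_pos'].round(4),o['tcp_rot'].round(4),o['contact_force'].round(2),o['ft_torque'].round(3))"
```

```text
time_s: 12.7
tcp_pos: [0.5679, -0.1362, 0.1978]
tcp_rot: [3.14, 0.001, 2.919]
contact_force: [0.5, 0.8, -1.5]
width: 0.0251
[ 0.5679 -0.1362  0.1978] [3.1401e+00 1.4000e-03 2.9189e+00] [ 0.5   0.83 -1.49] [-0.017  0.045  0.02 ]
```

The foot is 4 mm inside with no side load, so it is entering cleanly.

```bash
python3 -m crank '0 0 0.0015 0 0 0;0 0 0.0015 0 0 0;0 0 0.0015 0 0 0;0 0 0.0015 0 0 0;0 0 0.0015 0 0 0;0 0 0.0015 0 0 0;0 0 0.0015 0 0 0;0 0 0.0015 0 0 0;0 0 0.0015 0 0 0;0 0 0 0 0 0'
python3 -m crank '0 0 0.0015 0 0 0;0 0 0.0015 0 0 0;0 0 0.0015 0 0 0;0 0 0.0015 0 0 0;0 0 0.0015 0 0 0;0 0 0.0015 0 0 0;0 0 0.0015 0 0 0;0 0 0 0 0 0;0 0 0 0 0 0;0 0 0 0 0 0'
python3 -c "
from h import *
o=robot.get_obs();print(o['tcp_pos'].round(4),o['tcp_rot'].round(4),o['contact_force'].round(2),o['ft_torque'].round(3))"
```

```text
time_s: 13.7
tcp_pos: [0.5679, -0.1361, 0.1831]
tcp_rot: [3.14, 0.001, 2.919]
contact_force: [-0.1, 0.0, -1.6]
width: 0.025
time_s: 14.7
tcp_pos: [0.5684, -0.1363, 0.1732]
tcp_rot: [3.14, 0.003, 2.919]
contact_force: [-1.0, -0.7, 2.9]
width: 0.0253
[ 0.5684 -0.1363  0.1732] [3.1403 0.0032 2.9189] [-0.98 -0.71  2.9 ] [ 0.094  0.284 -0.014]
```

The collar has landed with the foot about 29 mm deep, matching the 25–33 mm given. Now pushing on through it towards the 40–72 mm range.

```bash
python3 -m crank '0 0 0.001 0 0 0;0 0 0.001 0 0 0;0 0 0.001 0 0 0;0 0 0.001 0 0 0;0 0 0.001 0 0 0;0 0 0.001 0 0 0;0 0 0.001 0 0 0;0 0 0.001 0 0 0;0 0 0.001 0 0 0;0 0 0 0 0 0'
python3 -c "
from h import *
o=robot.get_obs();print(o['tcp_pos'].round(4),o['tcp_rot'].round(4),o['contact_force'].round(2),o['ft_torque'].round(3))"
```

```text
time_s: 15.7
tcp_pos: [0.5685, -0.1363, 0.1638]
tcp_rot: [3.14, 0.003, 2.919]
contact_force: [-0.9, -0.6, 3.0]
width: 0.0254
[ 0.5685 -0.1363  0.1638] [3.1404 0.0034 2.9189] [-0.88 -0.62  2.96] [ 0.057  0.401 -0.005]
```

```bash
python3 -m crank '0 0 0.0007 0 0.001 0;0 0 0.0007 0 0.001 0;0 0 0.0007 0 0.001 0;0 0 0.0007 0 0 0;0 0 0.0007 0 0 0;0 0 0.0007 0 0 0;0 0 0.0007 0 0 0;0 0 0.0007 0 0 0;0 0 0.0007 0 0 0;0 0 0.0007 0 0 0'
python3 -c "
from h import *
o=robot.get_obs();print(o['tcp_pos'].round(4),o['tcp_rot'].round(4),o['contact_force'].round(2),o['ft_torque'].round(3))"
```

```text
time_s: 16.7
tcp_pos: [0.5686, -0.1364, 0.1564]
tcp_rot: [3.141, 0.001, 2.919]
contact_force: [-1.8, 0.9, 4.5]
width: 0.0257
[ 0.5686 -0.1364  0.1564] [3.1405e+00 5.0000e-04 2.9189e+00] [-1.81  0.89  4.53] [ 0.067  0.424 -0.024]
```

```bash
python3 -m crank '0.0003 0 0.0007 0 0 0;0 0 0.0007 0 0 0;0 0 0.0007 0 0 0;0 0 0.0007 0 0 0;0 0 0.0007 0 0 0;0 0 0.0007 0 0 0;0 0 0.0007 0 0 0;0 0 0.0007 0 0 0;0 0 0.0007 0 0 0;0 0 0.0007 0 0 0'
python3 -c "
from h import *
o=robot.get_obs();print(o['tcp_pos'].round(4),o['tcp_rot'].round(4),o['contact_force'].round(2),o['ft_torque'].round(3))"
```

```text
time_s: 17.7
tcp_pos: [0.5686, -0.1365, 0.149]
tcp_rot: [3.141, 0.001, 2.919]
contact_force: [-2.2, 0.7, 12.6]
width: 0.0254
[ 0.5686 -0.1365  0.149 ] [3.1406e+00 1.3000e-03 2.9189e+00] [-2.16  0.73 12.64] [0.182 0.564 0.043]
```

Fz has jumped to 12.6 N at about 53 mm, which is probably the stop. I'll hold, then probe lightly.

```bash
python3 -m crank '0 0 0 0 0 0;0 0 0 0 0 0;0 0 0 0 0 0;0 0 0 0 0 0;0 0 0 0 0 0;0 0 0 0 0 0;0 0 0 0 0 0;0 0 0 0 0 0;0 0 0 0 0 0;0 0 0 0 0 0'
python3 -c "
from h import *
o=robot.get_obs();print(o['tcp_pos'].round(4),o['tcp_rot'].round(4),o['contact_force'].round(2),o['ft_torque'].round(3))"
python3 -m crank '0 0 0.0003 0 0 0;0 0 0 0 0 0;0 0 0 0 0 0;0 0 0 0 0 0;0 0 0 0 0 0;0 0 0 0 0 0;0 0 0 0 0 0;0 0 0 0 0 0;0 0 0 0 0 0;0 0 0 0 0 0'
python3 -c "
from h import *
o=robot.get_obs();print(o['tcp_pos'].round(4),o['tcp_rot'].round(4),o['contact_force'].round(2),o['ft_torque'].round(3))"
```

```text
time_s: 18.7
tcp_pos: [0.5686, -0.1364, 0.1491]
tcp_rot: [3.141, 0.001, 2.919]
contact_force: [-2.9, -0.6, 5.2]
width: 0.0251
[ 0.5686 -0.1364  0.1491] [3.1407e+00 1.5000e-03 2.9190e+00] [-2.9  -0.62  5.21] [0.091 0.423 0.027]
time_s: 19.7
tcp_pos: [0.5687, -0.1365, 0.1491]
tcp_rot: [3.141, 0.002, 2.919]
contact_force: [-1.3, 0.3, 5.0]
width: 0.0253
[ 0.5687 -0.1365  0.1491] [3.1407e+00 1.6000e-03 2.9189e+00] [-1.33  0.33  5.  ] [ 0.069  0.459 -0.042]
```

```bash
python3 -m crank '0 0 0 0 0 0;0 0 0 0 0 0;0 0 0 0 0 0;0 0 0 0 0 0;0 0 0 0 0 0;0 0 0.0005 0 0 0;0 0 0.0007 0 0 0;0 0 0.0007 0 0 0;0 0 0.0007 0 0 0;0 0 0.0007 0 0 0'
python3 - <<'E'
from h import *
from scipy.spatial.transform import Rotation as R
o=robot.get_obs();print(o['tcp_pos'].round(4),o['tcp_rot'].round(4),o['contact_force'].round(2),o['ft_torque'].round(3))
c=eyes.camera("wrist");Rt=R.from_euler("xyz",o["tcp_rot"]).as_matrix()
m=cv2.inRange(cv2.cvtColor(c["frame"],cv2.COLOR_BGR2HSV),(22,120,100),(38,255,255))
n,l,s,ce=cv2.connectedComponentsWithStats(m)
print([(s[i],ce[i].round(2)) for i in range(1,n) if s[i,4]>500])
E
```

```text
time_s: 20.7
tcp_pos: [0.5692, -0.1365, 0.1491]
tcp_rot: [3.141, 0.003, 2.919]
contact_force: [-3.5, 0.5, 13.0]
width: 0.0254
[ 0.5692 -0.1365  0.1491] [3.1408 0.0032 2.919 ] [-3.5   0.52 12.95] [ 0.267  1.089 -0.002]
[(array([ 253,  284,   53,   48, 1977], dtype=int32), array([279.35, 307.88]))]
```

Neither z nor the gauge in the jaws moves at 13 N. I'll remove the small side load and press once more, to rule out a jam.

```bash
python3 -m crank '0.0006 0 -0.0003 0 0.003 0;0 0 0 0 0 0;0.0003 0 0 0 0 0;0 0 0 0 0 0;0 0 0 0 0 0;0 0 0 0 0 0;0 0 0 0 0 0;0 0 0 0 0 0;0 0 0 0 0 0;0 0 0 0 0 0'
python3 -c "
from h import *
o=robot.get_obs();print(o['tcp_pos'].round(4),o['tcp_rot'].round(4),o['contact_force'].round(2),o['ft_torque'].round(3))"
python3 -m crank '0 0 0.0005 0 0 0;0 0 0.0007 0 0 0;0 0 0.0008 0 0 0;0 0 0.0008 0 0 0;0 0 0.0008 0 0 0;0 0 0.0008 0 0 0;0 0 0.0008 0 0 0;0 0 0.0008 0 0 0;0 0 0.0008 0 0 0;0 0 0.0008 0 0 0'
python3 -c "
from h import *
o=robot.get_obs();print(o['tcp_pos'].round(4),o['tcp_rot'].round(4),o['contact_force'].round(2),o['ft_torque'].round(3))"
```

```text
time_s: 21.75
tcp_pos: [0.5686, -0.1364, 0.1491]
tcp_rot: [3.141, 0.001, 2.919]
contact_force: [-1.2, -0.1, 3.6]
width: 0.0257
[ 0.5686 -0.1364  0.1491] [3.1408e+00 1.0000e-03 2.9190e+00] [-1.23 -0.13  3.62] [-0.01   0.226 -0.051]
time_s: 22.75
tcp_pos: [0.5692, -0.1365, 0.149]
tcp_rot: [3.141, 0.004, 2.919]
contact_force: [-3.8, 0.5, 12.0]
width: 0.0253
[ 0.5692 -0.1365  0.149 ] [3.1411 0.0039 2.9191] [-3.76  0.46 12.04] [0.286 0.964 0.036]
```

The depth is firm at the same height again, so this is the stop. Unloading sideways, then releasing.

```bash
python3 -m crank '0.0006 0 0 0 0.003 0;0 0 0 0 0 0;0.0003 0 0 0 0 0;0 0 0 0 0 0;0 0 0 0 0 0;0 0 0 0 0 0;0 0 0 0 0 0;0 0 0 0 0 0;0 0 0 0 0 0;0 0 0 0 0 0'
python3 -m crank '0 0 0 0 0 0;0 0 0 0 0 0;0 0 0 0 0 0;0 0 0 0 0 0;0 0 0 0 0 0;0 0 0 0 0 0;0 0 0 0 0 0;0 0 0 0 0 0;0 0 0 0 0 0;0 0 0 0 0 0' 0
python3 -m crank '0 0 -0.005 0 0 0;0 0 -0.01 0 0 0;0 0 -0.015 0 0 0;0 0 -0.02 0 0 0;0 0 -0.02 0 0 0;0 0 -0.02 0 0 0;0 0 -0.01 0 0 0;0 0 -0.005 0 0 0;0 0 0 0 0 0;0 0 0 0 0 0'
python3 - <<'E'
from h import *
o=robot.get_obs();print(o['tcp_pos'].round(4),o['contact_force'].round(2),o['width'])
w=eyes.camera("wrist");cv2.imwrite("pics/w6.png",w["frame"])
a=w["frame"]
cs=eyes.camera("side")
b=cs["frame"][215:315,310:430]
im=np.hstack([cv2.resize(a[60:340,130:430],(400,373)),cv2.resize(b,(400,373),interpolation=cv2.INTER_CUBIC)]);cv2.imwrite("pics/f7.png",im)
m=cv2.inRange(cv2.cvtColor(cs["frame"],cv2.COLOR_BGR2HSV),(22,120,100),(38,255,255))
n,l,s,ce=cv2.connectedComponentsWithStats(m)
print([(s[i],ce[i]) for i in range(1,n) if s[i,4]>30], "expected top", proj(cs,(.568,-.136,.183)),"collar ctr",proj(cs,(.568,-.136,.107)))
E
```

```text
time_s: 23.75
tcp_pos: [0.5685, -0.1363, 0.1491]
tcp_rot: [3.141, 0.002, 2.919]
contact_force: [-0.8, -0.3, 4.0]
width: 0.0255
time_s: 24.75
tcp_pos: [0.5677, -0.1361, 0.1477]
tcp_rot: [3.141, -0.001, 2.919]
contact_force: [-0.1, -0.3, -0.3]
width: 0.0926
time_s: 25.75
tcp_pos: [0.5676, -0.1361, 0.2609]
tcp_rot: [3.141, 0.001, 2.919]
contact_force: [0.4, 0.2, 0.5]
width: 0.0932
[ 0.5676 -0.1361  0.2609] [0.43 0.16 0.52] 0.0931795292918494
[(array([271, 135,  15,  11, 133], dtype=int32), array([278.08270677, 139.87218045])), (array([372, 245,  14,  11, 122], dtype=int32), array([378.20491803, 249.95901639]))] expected top [376.98600795 248.87664348] collar ctr [368.2918436  272.90388497]
```

View pics/f7.png

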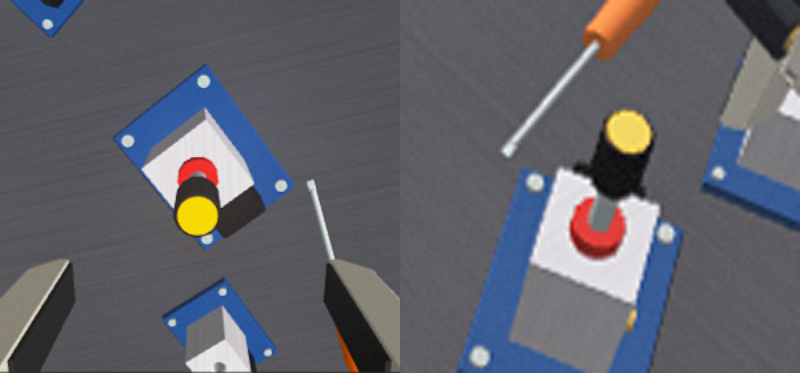

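The gauge stands upright in the right socket with the collar flat on the face, and the gripper is well clear above. Handing in.

```bash
python3 -c "
from h import *
print(robot.close_job(), robot.get_obs()['time_s'])"
```

```text
the job is handed in; nothing more can be done
the job is handed in; nothing more can be done
```

The small depth gauge is out of its blue stand and standing in the socket of the fixture with the 130×100 mm plate, and the job is handed in. I let go and backed the gripper off straight up; the last reading before handing in was about 26 s.

- **Collar:** it met the socket face with the foot about 29 mm deep, and I pushed the rod on through it at about 4.5 N.
- **Stop:** resistance rose sharply to about 13 N at about 53 mm. Pressing twice more, once with most of the side load taken off, left the depth unchanged, and the gauge had not slipped in the jaws. I take this as the stop, not a jam, and every reading stayed well under 25 N. Force was read only at the end of each one-second move, so a brief higher peak would not have shown.
- **Last pictures:** the gauge is upright, the collar lies on the face, and the gauge's top is within about 1–2 pixels of where it should be. The gripper read no load. I did not touch the screwdriver, the bobbin or the jar.
- **Disagreements:** the top, side and wrist cameras differed by 2–4 mm on where the bore was, so I used the wrist view plus an offset correction. Some side load (1–4 N) remained while pressing.

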